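# Hang the inspection torch over the culture dish

## Robot

A 6-joint arm with a two-finger parallel gripper is mounted at the origin on the work surface. World frame = base frame: x ahead of the robot, y to its left, z up, the work surface at z = 0. Lengths are in m, angles in rad, forces in N, time in s.
With the tool pointing down it reaches from about 0.225 to 0.725 m from the base axis. Payload 3.1 kg.
Tool frame: the origin (TCP) lies midway between the tips of the shut fingers; the grasp point (between the pads) lies r.hold_point_z behind it (r.hold_point_z is the distance from the TCP to the grasp point, in m); z points along the fingers, y is the line along which they close (so a half turn about z gives the same grasp; the last joint's range is limited). The gripper opens to 85 mm and grips with 20 to 120 N. Pads are 22 mm wide; open, the fingers measure 114 mm over their backs; the gripper's body (76 mm by 85 mm) begins 54 mm behind the grasp point. The pads swing forward as they close: fully open they stand 13 mm farther back than shut.
Start: joints at [0.977, 0.048, 0.099, 1.622, 0, 1.443], TCP at [0.236, 0.469, 0.231] pointing down, gripper open.
Joint ranges: [-2.91, 2.91], [-0.99, 1.94], [-1.21, 1.42], [-2.12, 2.29], [-1.49, 1.47], [-3.14, 3.14]. Speed limits (rad/s): [2.79, 2.79, 3.14, 3.14, 3.14, 3.14].

## Interface

Orientations are given as a rotation vector (axis times angle).
In Python, from bench import r gives the robot as it stands.
- The arm moves only by the tool drive_tool, never from a script. Its argument "commands" is a list of rows, each a list of 7 numbers: the turn, a rotation vector about the tool's x, y, z in degrees, then the shift along the tool's x, y, z in m, then the opening, from 0 (shut) to 1 (fully open). In form: [[wx, wy, wz, dx, dy, dz, hand], ...]. A call has 1 to 20 rows; each row is the pose to reach, as a shift and turn from the pose commanded when the call began, along the tool's axes at that moment; what a row does not reach only later rows make up. A row lasts 1/12 s, in which the tool goes at most 41.7 mm and 7.16 degrees, less where a joint would pass 70% of its speed; a pose out of reach is approached as far as the arm can. A call with a gripper value outside its range is refused whole. The fingers move at their own pace and stop on an object; the grip force is fixed at half the most. Time passes only in rows, so rows that repeat a pose let the fingers close. It gives the time, the measured TCP pose, the force, the opening and the grip force at its end, in the units of the state.
- r.sense(): the state, without advancing time (a new reading comes with each control period).
- r.read_camera(name): name is "scene" or "top" or "wrist"; returns (picture, depth): 400x640x3 uint8, red, green, blue; 400x640 float32, m along the optical axis (not along the pixel's ray), 0 where there is no reading.
- r.camera_model(name): a dict with "fx", "fy", "cx", "cy" (pixels), "cam_to_world" (4x4, takes a point from camera to world coordinates). Camera axes: x right, y down, z forward; pixel columns grow to the right and rows downward; lengths in m; the calibration is good to about 2 mm. A picture is of the moment at which its call begins: read the wrist's pose just before it. camera_model takes no time and is no camera call; for the wrist camera it gives the pose at the moment of the call.
- r.finish_job(): hands the job in; it is judged then, once.
Trained networks look in the newest picture that a camera, given by its name, has taken for a name from the list of things; names that differ only in an ending like _2 or _b are one class to them, and where a whole thing is asked for, a point or a joint stands for the part that bears it (a point fixed in the world has none). Each returns a list of dicts, best first, with "conf" (0 to 1); they miss things now and then, are a little off and sometimes report something else, mostly with a low value. They report only what shows in the picture. A call takes as long as a camera call. They do not tell look-alikes from the thing itself.
- r.find_in(camera, name): "position" ([x, y, z] in m, in world coordinates, good to about 4 mm: the middle of the surface that is visible of it).
The state is a dict: "t": time; "joint_pos": joint angles; "qd": joint speeds; "joint_torque": joint torques, N m; "eef_pos": TCP position; "orientation": TCP orientation; "wrist_force": force on the tool from outside, world axes, zero at the start; "torque": the same for the moment, N m; "finger_gap": finger opening in m; "gripper_force": force on a finger pad.
Only numpy, scipy, OpenCV 4.12 (cv2) and the standard library are available. Lean on these libraries where they do the work, as an engineer would, in place of code of your own. Each camera call takes 0.05 s, during which the arm holds its last target. There are 200 camera calls.

## Task

Set up the hands-free inspection: first push the stand's sliding tray, with its clipped-in dish, fully home under the hook. Then take the torch that has the steel hanger bar and hang it on the stand's side-opening hook, bringing the middle of the bar in from the open side under the hook's roof and lowering it into the throat, so the torch hangs still and plumb over the dish. Leave the other torch, the loose dishes and the scraper where they are.

Things in the scene. Friction and masses are not known exactly. Their poses are not given: they have to be found in the camera images.
- stand: Fixed stand: base plate 340 x 130 x 12 mm (x -200 to +140 mm), post 20 mm thick at x = +115 mm, 284 mm tall, and a C-shaped strip hook open to -x. Origin on the table straight below the hook's throat; x axis from the hook's open side to the post, z up. A 10 mm thick arm joins hook and post within y = -10 to +10 mm, 253 to 263 mm up; the post's clamp is 32 mm wide, up to 273 mm.
- throat (a point): Middle of the hook's throat floor, 250 mm above the table; axes as the stand's. Hook 20 mm wide along y. Floor spans x -13 to +13 mm, 5 mm thick; lip at the open end (x -18 to -13) rises 12 mm above it; back wall at x +13 to +18; roof over all of it (x -18 to +18), underside 38 and top 43 mm above the floor. So the mouth between lip and roof is 26 mm high.
- tray (a joint): Travel of the grey sliding tray along the stand's +x, m: 0 = fully out, 0.100 = home at its stop, the dish under the throat. Starts 0 to 0.045. Rubs with 1.5 N, stays where left. Tray 90 mm wide, top 24 mm above the table; a clear dish 63 mm across is clipped in it, centre 90 mm to +x of the tab, top 39 mm above the table, its clips (along y) 42 mm.
- tray_tab (a point): Middle of the top edge of the tray's upright tab, 72 mm above the table. The tab is 12 mm thick (along the stand's x), 50 mm wide (along y) and rises 48 mm above the tray; it can be pinched from above or pushed. Axes as the stand's.
- torch: The torch to hang, 0.18 to 0.29 kg, loose, standing lens down: black, head 46 mm across, barrel 33 mm, barrel end 115 mm up. Above it a rigid steel hanger: a square bar 150 mm long along the torch's y, carried by two 7 mm rods sloping from the bar's ends (y +-71 mm) to the barrel end (y +-16 mm). Origin at the centre of the lens face, z along the barrel to the bar.
- hanger (a point): Middle of the hanger bar (centre of its 10 x 10 mm section), 165 mm above the lens; axes as the torch's. The window under the bar's middle is 45 mm high. Grip the bar across its thickness about 42 mm off the middle, so that the middle stays free for the hook. When hung it lies 5 mm above the throat floor.
- plain_torch: Another black torch standing on its head, 46 mm across, 120 mm tall, without hanger bar; to be left alone. Origin at the centre of its lens face. It may change places with the torch to hang.
- dish_stack: Loose stack of three clear dishes, 90 mm across, 48 mm tall; leave alone. Origin at the centre of its underside.
- flat_dish: Single loose dish, 90 mm across, 16 mm tall; leave alone. Origin at the centre of its underside.
- scraper: Loose scraper (spatula) with black handle, 170 mm long along its x, lying flat; leave alone. Origin under its middle.
Not all that is in view belongs to the job. There is more than one size of the torch; the one meant has the size given above.

How it is judged:
By the outcome, as a careful person would: the job done as asked, in the order asked, and still so for the second after the job is handed in, with the robot touching nothing.
It also fails if it takes over 51 s, if anything falls off the work surface, if the arm or the gripper's body presses on something with over 40 N, if the wrist force passes 120 N, or if a joint passes its speed limit or range.

## Working session

There is one attempt and no reset: what is moved stays moved. The work goes in short steps, Python scripts to look and compute and a tool call to move; the robot and the scene stay as the last step left them, time stands still between calls to the robot, and variables do not carry over. Pictures are saved under pics/ and viewed, at most 10 in all, crops included, and the job is handed in when it is done.

Besides the shell and the picture viewer there is one more tool, called by a JSON object that holds its "name" and its "arguments". drive_tool: Moves the arm, as the interface text tells. Its arguments: {"type":"object","properties":{"commands":{"type":"array"}},"required":["commands"]}

```bash
mkdir -p pics; ls
cat > h.py <<'E'
import numpy as np, cv2
from bench import r
from scipy.spatial.transform import Rotation as R
def snap(n,f):
    p,d=r.read_camera(n); cv2.imwrite('pics/'+f,p[:,:,::-1]); np.save('pics/'+n+'_d.npy',d); return p,d
def world(n,d,m=None):
    m=m or r.camera_model(n); v,u=np.mgrid[0:400,0:640]
    P=np.stack([(u-m['cx'])/m['fx']*d,(v-m['cy'])/m['fy']*d,d,np.ones_like(d)],-1)
    return (P@np.array(m['cam_to_world']).T)[...,:3]
E
python3 - <<'E'
from h import *
s=r.sense();print(s['t'],s['eef_pos'],s['orientation'],R.from_rotvec(s['orientation']).as_matrix().round(3),r.hold_point_z)
P={}
for c in ['scene','top']:
    p,d=snap(c,c+'1.png')
    m=r.camera_model(c);T=np.linalg.inv(m['cam_to_world'])
    for n in ['stand','tray_tab','tray','torch','hanger','plain_torch','dish_stack','flat_dish','scraper']:
        for o in r.find_in(c,n)[:3]:
            q=T@np.r_[o['position'],1]
            print(c,n,round(o['conf'],2),np.round(o['position'],3),(q[:2]/q[2]*[m['fx'],m['fy']]+[m['cx'],m['cy']]).round())
print(r.sense()['t'])
E
```

```text
pics
0.0 [0.23546455 0.46853704 0.23011924] [-0.7249037  -3.05597364  0.00349183] [[-0.893  0.449 -0.001]
 [ 0.449  0.893 -0.002]
 [ 0.    -0.002 -1.   ]] 0.0187
scene stand 0.93 [0.597 0.153 0.026] [373. 214.]
scene tray_tab 0.94 [0.587 0.056 0.022] [350. 231.]
scene tray 0.59 [0.588 0.051 0.021] [349. 232.]
scene tray 0.44 [ 0.651 -0.251  0.116] [294. 283.]
scene torch 0.96 [ 0.645 -0.252  0.12 ] [292. 280.]
scene torch 0.78 [ 0.613 -0.366  0.085] [246. 316.]
scene torch 0.61 [ 0.444 -0.414  0.085] [176. 293.]
scene hanger 0.85 [ 0.443 -0.414  0.084] [176. 293.]
scene hanger 0.84 [ 0.604 -0.367  0.082] [242. 315.]
scene hanger 0.75 [ 0.649 -0.253  0.115] [293. 283.]
scene plain_torch 0.72 [ 0.513 -0.287  0.069] [240. 279.]
scene plain_torch 0.67 [ 0.454 -0.166 -0.   ] [259. 261.]
scene plain_torch 0.18 [0.598 0.153 0.025] [373. 214.]
scene dish_stack 0.77 [ 0.764 -0.167  0.053] [358. 303.]
scene flat_dish 0.88 [0.385 0.264 0.017] [336. 174.]
scene scraper 0.58 [ 0.452 -0.166 -0.003] [259. 261.]
scene scraper 0.54 [0.588 0.053 0.025] [350. 231.]
top stand 0.58 [0.584 0.154 0.022] [240. 181.]
top stand 0.21 [ 0.635 -0.235  0.133] [380. 161.]
top tray_tab 0.61 [0.576 0.065 0.021] [271. 185.]
top tray 0.85 [0.576 0.066 0.023] [270. 184.]
top torch 0.75 [ 0.634 -0.235  0.131] [380. 162.]
top torch 0.59 [ 0.597 -0.352  0.092] [421. 178.]
top torch 0.53 [ 0.441 -0.401  0.093] [439. 236.]
top hanger 0.78 [ 0.443 -0.4    0.091] [438. 236.]
top hanger 0.63 [ 0.639 -0.238  0.134] [382. 160.]
top hanger 0.61 [ 0.598 -0.354  0.086] [421. 178.]
top plain_torch 0.78 [ 0.506 -0.261  0.102] [388. 211.]
top plain_torch 0.47 [0.584 0.153 0.023] [240. 181.]
top dish_stack 0.98 [ 0.75  -0.149  0.045] [346. 125.]
top flat_dish 0.95 [0.378 0.274 0.017] [196. 251.]
top scraper 0.92 [ 0.46  -0.161 -0.001] [347. 227.]
1.0
```

View both.

View pics/scene1.png

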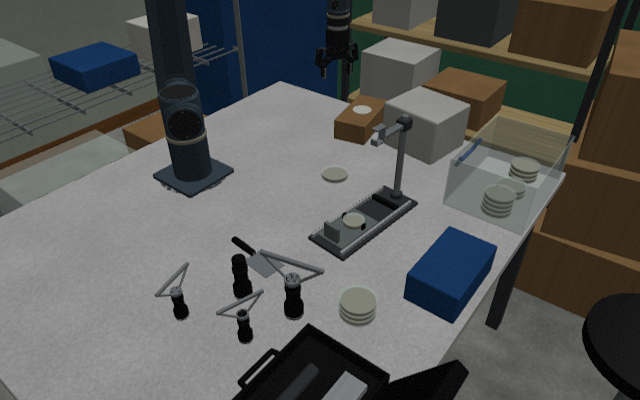

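View pics/top1.png

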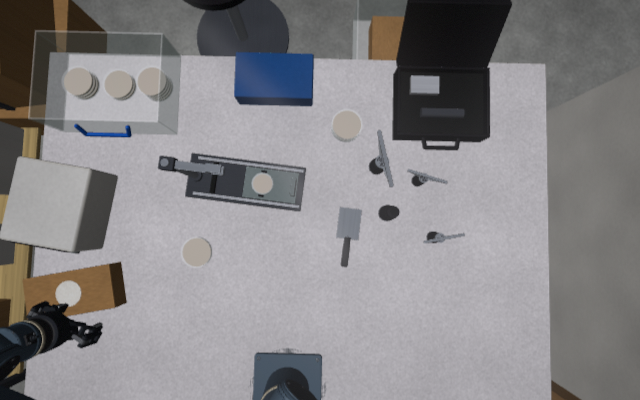

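The scene view shows three torches with hanger bars: a big one at (292,285), and two small ones at (178,295) and (243,318). There is also a plain torch at (241,272). The stand is at (370,215), with its tray tab at (332,230). The top view shows the same big torch at (380,160) and the stand spanning (160–305, 160–205), with the post on the left (+y). Next I'll measure the bars and the stand.

Run:
```python
from h import *
D={c:(np.load(f'pics/{c}_d.npy')) for c in ['scene','top']}
W={c:world(c,D[c]) for c in D}
def sel(c,x0,x1,y0,y1,z0,z1):
    w=W[c];m=(D[c]>0)&(w[...,0]>x0)&(w[...,0]<x1)&(w[...,1]>y0)&(w[...,1]<y1)&(w[...,2]>z0)&(w[...,2]<z1);return w[m]
def rect(P):
    c,s,a=cv2.minAreaRect((P[:,:2]*1000).astype(np.float32));return np.round(c),np.round(s),round(a,1)
for c in D:
    for nm,b in {'big':(.5,.75,-.33,-.13),'m':(.52,.7,-.47,-.31),'s':(.35,.52,-.5,-.33),'plain':(.46,.56,-.32,-.22)}.items():
        P=sel(c,*b,.03,.3); zt=np.percentile(P[:,2],99); Q=P[P[:,2]>zt-.014]
        print(c,nm,len(P),'ztop',zt.round(3),rect(Q), 'mean',Q.mean(0).round(3))
    for nm,z in {'base':(.005,.3),'tab':(.05,.09),'hook':(.235,.32)}.items():
        P=sel(c,.5,.7,.0,.4,*z);print(c,nm,len(P),rect(P),P.mean(0).round(3),P.max(0).round(3),P.min(0).round(3)) if len(P)>3 else 0
p=cv2.imread('pics/top1.png')
cv2.imwrite('pics/crop.png',np.hstack([cv2.resize(p[130:250,340:470],(400,370),interpolation=2),cv2.resize(p[135:225,150:315],(400,370),interpolation=2)]))
```

```text
scene big 2491 ztop 0.172 (array([ 638., -244.]), array([149.,  14.]), 13.7) mean [ 0.64  -0.245  0.168]
scene m 906 ztop 0.126 (array([ 600., -363.]), array([108.,  11.]), 74.4) mean [ 0.6   -0.365  0.122]
scene s 548 ztop 0.127 (array([ 437., -409.]), array([ 10., 109.]), 12.2) mean [ 0.438 -0.411  0.123]
scene plain 581 ztop 0.125 (array([ 502., -275.]), array([31., 33.]), 77.8) mean [ 0.505 -0.276  0.119]
scene base 3858 (array([603., 180.]), array([193., 360.]), 1.5) [0.596 0.173 0.07 ] [0.696 0.363 0.296] [0.503 0.    0.005]
scene tab 90 (array([577., 145.]), array([294.,  41.]), 85.2) [0.594 0.241 0.07 ] [0.608 0.29  0.089] [0.544 0.    0.05 ]
scene hook 566 (array([592., 226.]), array([157.,  34.]), 84.8) [0.595 0.223 0.267] [0.615 0.303 0.296] [0.572 0.147 0.235]
top big 1115 ztop 0.172 (array([ 640., -241.]), array([149.,  10.]), 13.5) mean [ 0.639 -0.241  0.169]
top m 383 ztop 0.127 (array([ 603., -361.]), array([106.,   9.]), 74.3) mean [ 0.602 -0.361  0.123]
top s 209 ztop 0.128 (array([ 439., -407.]), array([  8., 110.]), 12.0) mean [ 0.439 -0.406  0.123]
top plain 238 ztop 0.125 (array([ 505., -271.]), array([31., 32.]), 70.4) mean [ 0.504 -0.27   0.12 ]
top base 5221 (array([600., 200.]), array([400., 200.]), 89.9) [0.584 0.162 0.056] [0.7   0.4   0.298] [0.5   0.    0.005]
top tab 70 (array([592., 140.]), array([289.,  48.]), 81.0) [0.579 0.121 0.071] [0.606 0.286 0.09 ] [0.545 0.    0.05 ]
top hook 706 (array([594., 228.]), array([151.,  32.]), 83.8) [0.593 0.231 0.272] [0.616 0.303 0.298] [0.577 0.152 0.246]
```

View pics/crop.png

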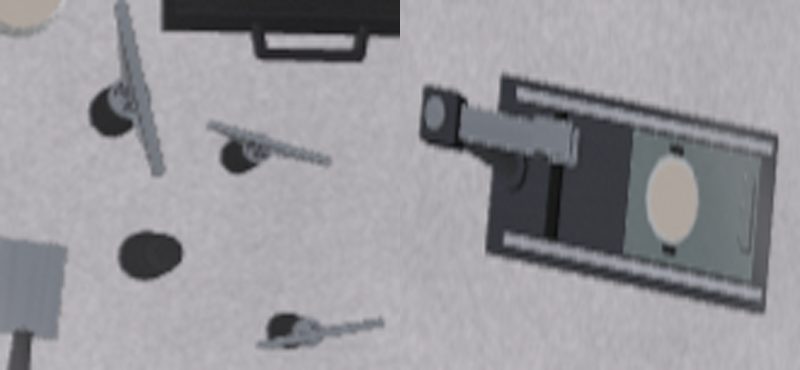

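Candidates in the top view:
- Big bar torch at (380,161): bar 149 mm, bar top at 0.172 m.
- Two small ones at (421,178) and (439,236): bars about 108 mm, 0.127 m up.
- Plain torch at (388,211).

The crop confirms the big one (left, bar from (120,5) to (157,170)) is the torch to hang. The tray tab is at the right end of the stand, at crop pixel (748,215). Next I'll get the stand's exact axis.

Run:
```python
from h import *
for c in ['scene','top']:
    d=np.load(f'pics/{c}_d.npy');w=world(c,d)
    def comp(z0,z1,x0=.49,x1=.7,y0=-.05,y1=.4):
        m=((d>0)&(w[...,2]>z0)&(w[...,2]<z1)&(w[...,0]>x0)&(w[...,0]<x1)&(w[...,1]>y0)&(w[...,1]<y1)).astype(np.uint8)
        n,l,s,_=cv2.connectedComponentsWithStats(m);k=1+np.argmax(s[1:,4]);P=w[l==k]
        C,S,a=cv2.minAreaRect((P[:,:2]*1000).astype(np.float32));return len(P),np.round(C,1),np.round(S,1),round(a,1),P.mean(0).round(4)
    print(c,'plate',comp(.007,.035))
    print(c,'tab',comp(.055,.08,y0=-.05,y1=.1))
    print(c,'tabtop',comp(.068,.08,y0=-.05,y1=.1))
    print(c,'roof',comp(.286,.30,y1=.24))
    print(c,'arm',comp(.258,.27,y1=.27))
    print(c,'post',comp(.27,.3,y0=.25))
```

```text
scene plate (3056, array([584.5, 139.1]), array([346. , 131.9]), 83.5, array([0.5927, 0.1257, 0.0184]))
scene tab (129, array([568.1,  -4.1]), array([15.7, 49.9]), 80.5, array([ 0.5692, -0.0058,  0.0667]))
scene tabtop (67, array([568.3,  -3.1]), array([14.1, 49.7]), 81.5, array([ 0.5683, -0.0042,  0.0718]))
scene roof (75, array([584.8, 167.6]), array([37.7, 22.4]), 85.6, array([0.5863, 0.1675, 0.2922]))
scene arm (167, array([594.6, 224.9]), array([89.9, 31.7]), 86.4, array([0.5933, 0.2278, 0.2634]))
scene post (97, array([597. , 281.3]), array([36.6, 33.8]), 77.7, array([0.5996, 0.2785, 0.2764]))
top plate (4160, array([584.1, 142.1]), array([340.2, 132. ]), 84.0, array([0.5814, 0.1366, 0.0178]))
top tab (82, array([570.8,  -0.6]), array([11.9, 49. ]), 84.4, array([ 0.5702, -0.0009,  0.0708]))
top tabtop (69, array([ 5.704e+02, -5.000e-01]), array([11.7, 47.9]), 84.2, array([ 5.706e-01, -4.000e-04,  7.200e-02]))
top roof (142, array([588. , 171.1]), array([36.4, 20.3]), 83.3, array([0.5877, 0.1707, 0.2927]))
top arm (286, array([595.8, 226.7]), array([85.2, 27.1]), 86.1, array([0.5942, 0.234 , 0.2634]))
top post (195, array([599.8, 285.5]), array([35.9, 31. ]), 82.0, array([0.5993, 0.284 , 0.2766]))
```

{"name": "drive_tool", "arguments": {"commands": [[0,0,-7,-0.04,-0.024,0,0],[0,0,-14,-0.08,-0.048,0,0],[0,0,-20.7,-0.16,-0.095,0,0],[0,0,-20.7,-0.526,-0.312,0.02,0],[0,0,-20.7,-0.526,-0.312,0.03,0],[0,0,-20.7,-0.526,-0.312,0.04,0],[0,0,-20.7,-0.526,-0.312,0.05,0],[0,0,-20.7,-0.526,-0.312,0.06,0],[0,0,-20.7,-0.526,-0.312,0.07,0],[0,0,-20.7,-0.526,-0.312,0.08,0],[0,0,-20.7,-0.526,-0.312,0.08,0],[0,0,-20.7,-0.526,-0.312,0.08,0],[0,0,-20.7,-0.526,-0.312,0.08,0],[0,0,-20.7,-0.526,-0.312,0.08,0],[0,0,-20.7,-0.526,-0.312,0.08,0],[0,0,-20.7,-0.526,-0.312,0.08,0],[0,0,-20.7,-0.526,-0.312,0.08,0],[0,0,-20.7,-0.526,-0.312,0.08,0]]}}

```text
t: 2.5
eef_pos: [0.5652, -0.0459, 0.151]
orientation: [-0.166, -3.136, -0.001]
wrist_force: [-0.2, 0.3, -0.3]
finger_gap: -0.0002
gripper_force: 0.0
```

{"name": "drive_tool", "arguments": {"commands": [[0,0,0,0,0,0.035,0],[0,0,0,0,0,0.07,0],[0,0,0,0,0,0.105,0],[0,0,0,0,0.0,0.105,0],[0,0,0,0,0.01,0.105,0],[0,0,0,0,0.02,0.105,0],[0,0,0,0,0.03,0.105,0],[0,0,0,0,0.04,0.105,0],[0,0,0,0,0.05,0.105,0],[0,0,0,0,0.06,0.105,0],[0,0,0,0,0.07,0.105,0],[0,0,0,0,0.08,0.105,0],[0,0,0,0,0.09,0.105,0]]}}

```text
t: 3.58
eef_pos: [0.5757, 0.0445, 0.0468]
orientation: [0.164, 3.136, -0.0]
wrist_force: [1.1, -3.0, -0.1]
finger_gap: 0.0002
gripper_force: 1.1
```

Contact, at about 3 N. I'll push on gently.

{"name": "drive_tool", "arguments": {"commands": [[0,0,0,0,0.006,0,0],[0,0,0,0,0.01,0,0],[0,0,0,0,0.014,0,0],[0,0,0,0,0.017,0,0],[0,0,0,0,0.019,0,0],[0,0,0,0,0.019,0,0]]}}

```text
t: 4.08
eef_pos: [0.5766, 0.0603, 0.0461]
orientation: [-0.166, -3.136, 0.008]
wrist_force: [-0.2, -6.6, 1.3]
finger_gap: 0.0
gripper_force: 3.1
```

```bash
cat > st.py <<'E'
from h import *
p,d=snap('top','t_%d.png'%(r.sense()['t']*100));w=world('top',d)
m=((d>0)&(w[...,2]>.066)&(w[...,2]<.078)&(w[...,0]>.53)&(w[...,0]<.63)&(w[...,1]>-.03)&(w[...,1]<.11))
P=w[m];print(len(P),P.mean(0).round(4) if len(P) else '')
print('stand x', ((P-[.5870,.1710,0])@[.1045,.9945,0]).round(3)[::6])
E
python3 st.py
```

```text
0 
stand x []
```

{"name": "drive_tool", "arguments": {"commands": [[0,0,0,0,0.003,0,0],[0,0,0,0,0.006,0,0],[0,0,0,0,0.006,0,0]]}}

```text
t: 4.38
eef_pos: [0.5765, 0.0604, 0.0463]
orientation: [-0.171, -3.135, 0.027]
wrist_force: [-2.9, -18.6, 3.6]
finger_gap: 0.0001
gripper_force: 9.6
```

{"name": "drive_tool", "arguments": {"commands": [[0,0,0,0,-0.01,0,0],[0,0,0,0,-0.04,0,0],[0,0,0,-0.005,-0.07,-0.03,0],[0,0,0,-0.01,-0.09,-0.065,0.5],[0,0,0,-0.015,-0.11,-0.1,1],[0,0,-5,-0.02,-0.13,-0.135,1],[0,0,-10,-0.03,-0.15,-0.17,1],[0,0,-15,-0.04,-0.18,-0.2,1],[0,0,-19.5,-0.0535,-0.215,-0.214,1],[0,0,-19.5,-0.0535,-0.25,-0.214,1],[0,0,-19.5,-0.0535,-0.285,-0.214,1],[0,0,-19.5,-0.0535,-0.3176,-0.214,1],[0,0,-19.5,-0.0535,-0.3176,-0.214,1],[0,0,-19.5,-0.0535,-0.3176,-0.214,1],[0,0,-19.5,-0.0535,-0.3176,-0.214,1]]}}

```text
t: 5.63
eef_pos: [0.5976, -0.2523, 0.2596]
orientation: [0.369, -3.119, -0.004]
wrist_force: [1.0, 0.6, -0.2]
finger_gap: 0.0854
gripper_force: 0.0
```

Run:
```python
from h import *
s=r.sense();print(s['t'],s['eef_pos'])
Rm=R.from_rotvec(s['orientation']).as_matrix();print(Rm.round(3))
m=r.camera_model('wrist');p,d=snap('wrist','w1.png');w=world('wrist',d,m)
for nm,(dd,ww) in {'wrist':(d,w)}.items():
    k=(dd>0)&(abs(ww[...,2]-.168)<.008)&(abs(ww[...,0]-.64)<.12)&(abs(ww[...,1]+.24)<.1)
    P=ww[k];print(len(P),P.max(0),P.min(0));C,S,a=cv2.minAreaRect((P[:,:2]*1000).astype(np.float32));print(C,S,a)
pt,dt=snap('top','t2.png');w=world('top',dt)
k=((dt>0)&(w[...,2]>.066)&(w[...,2]<.078)&(w[...,0]>.53)&(w[...,0]<.63)&(w[...,1]>-.03)&(w[...,1]<.12))
P=w[k];print('tab',len(P),P.mean(0).round(4),((P-[.5870,.1710,0])@[.1045,.9945,0]).mean())
cv2.imwrite('pics/v2.png',np.hstack([cv2.resize(p,(480,300)),cv2.resize(pt[130:230,150:300],(320,300))])[:,:,::-1])
```

```text
5.6333 [ 0.5975524  -0.25231461  0.25959445]
[[-0.972 -0.233 -0.001]
 [-0.233  0.972  0.002]
 [ 0.     0.003 -1.   ]]
2390 [ 0.71102293 -0.2215974   0.17309265] [ 0.56420019 -0.26445284  0.16186589]
(637.3380126953125, -242.94610595703125) (149.6834716796875, 9.940620422363281) 13.714916229248047
tab 80 [0.5786 0.0818 0.0715] -0.08962693164971303
```

View pics/v2.png

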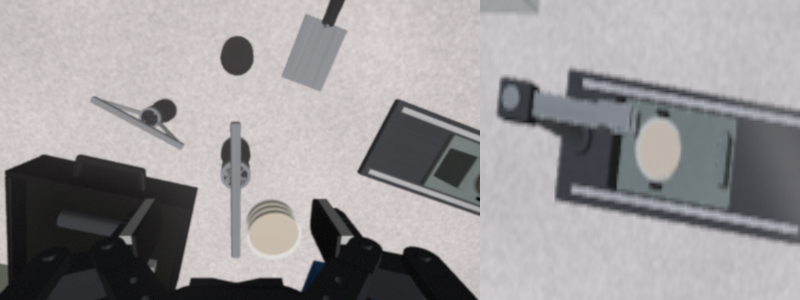

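The tray's tab now sits at stand x = −0.0896, which is home. The dish is under the hook at right-panel (658,150), and the bar is centred between the fingers at left-panel (236,190). I'll descend and grip.

{"name": "drive_tool", "arguments": {"commands": [[0,0,0,0,0,0.03,1],[0,0,0,0,0,0.06,1],[0,0,0,0,0,0.09,1],[0,0,0,0,0,0.108,1],[0,0,0,0,0,0.1135,1],[0,0,0,0,0,0.1135,0.6],[0,0,0,0,0,0.1135,0.3],[0,0,0,0,0,0.1135,0.1],[0,0,0,0,0,0.1135,0],[0,0,0,0,0,0.1135,0],[0,0,0,0,0,0.1135,0],[0,0,0,0,0,0.1135,0],[0,0,0,0,0,0.1135,0],[0,0,0,0,0,0.1135,0]]}}

```text
t: 6.9
eef_pos: [0.5981, -0.2533, 0.1483]
orientation: [-0.369, 3.118, -0.002]
wrist_force: [-1.1, 0.7, 6.2]
finger_gap: 0.0086
gripper_force: 59.1
```

{"name": "drive_tool", "arguments": {"commands": [[0,0,0,0,0,-0.005,0],[0,0,0,0,0,-0.015,0],[0,0,0,0,0,-0.03,0],[0,0,0,0,0,-0.05,0],[0,0,0,0,0,-0.07,0],[0,0,0,0,0,-0.09,0],[0,0,0,0,0,-0.105,0],[0,0,0,0,0,-0.113,0],[0,0,0,0,0,-0.115,0],[0,0,0,0,0,-0.115,0],[0,0,0,0,0,-0.115,0]]}}

```text
t: 7.82
eef_pos: [0.5974, -0.2529, 0.2603]
orientation: [0.369, -3.118, -0.002]
wrist_force: [0.2, 0.4, -2.2]
finger_gap: 0.0086
gripper_force: 58.6
```

```bash
cat > bar.py <<'E'
from h import *
s=r.sense();e=np.array(s['eef_pos']);Rm=R.from_rotvec(s['orientation']).as_matrix();print(s['t'],e.round(4),Rm.round(3).tolist(),s['finger_gap'],s['gripper_force'],s['wrist_force'])
g=e-Rm[:,2]*r.hold_point_z
def bar(c):
    m=r.camera_model(c);p,d=r.read_camera(c);w=world(c,d,m)
    q=(w-g)@Rm  # tool coords, bar along tool x
    k=(d>0)&(abs(q[...,1])<.012)&(abs(q[...,2])<.02)&(q[...,0]>-.15)&(q[...,0]<-.016)
    P=w[k];Q=q[k]
    if len(P)<20: print(c,len(P));return p,w,d
    f=np.polyfit(Q[:,0],Q[:,2],1);f2=np.polyfit(Q[:,0],Q[:,1],1)
    print(c,len(P),'tool x range',np.percentile(Q[:,0],[.5,99.5]).round(4),'droop deg',np.degrees(np.arctan(f[0])).round(2),'top z@mid',(e[2]+r.hold_point_z-np.polyval(f,-.042)).round(4),'yaw',np.degrees(np.arctan(f2[0])).round(2),'y@mid',np.polyval(f2,-.042).round(4))
    return p,w,d
E
python3 - <<'E'
from bar import *
for c in ['wrist','top','scene']:
    p,w,d=bar(c)
    if c!='top':cv2.imwrite('pics/g_%s.png'%c,p[:,:,::-1])
a=cv2.imread('pics/g_wrist.png');b=cv2.imread('pics/g_scene.png')
cv2.imwrite('pics/v3.png',np.hstack([cv2.resize(a,(400,300)),cv2.resize(b[140:380,150:450],(375,300))]))
E
```

```text
7.8167 [ 0.5974 -0.2529  0.2603] [[-0.972, -0.234, -0.002], [-0.234, 0.972, 0.001], [0.002, 0.002, -1.0]] 0.00864348414401212 58.567575216293335 [ 0.16027961  0.44040463 -2.17374744]
wrist 1036 tool x range [-0.041  -0.0161] droop deg -0.78 top z@mid 0.2821 yaw 0.34 y@mid 0.0004
top 150 tool x range [-0.1165 -0.0442] droop deg -0.43 top z@mid 0.28 yaw 0.26 y@mid 0.0026
scene 325 tool x range [-0.1153 -0.0165] droop deg -2.08 top z@mid 0.2789 yaw 0.0 y@mid -0.0018
```

View pics/v3.png

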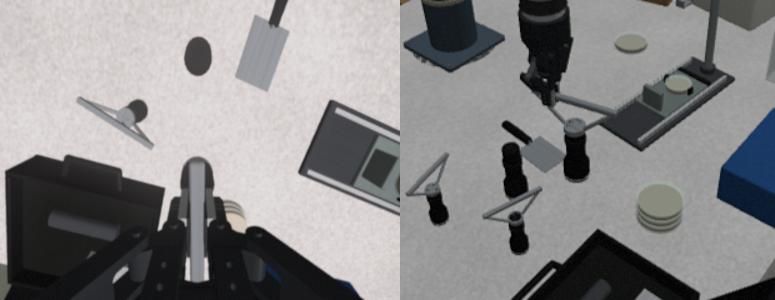

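The bar is held level (droop about 1°) with its middle at tool x −0.041. I'll carry it to just in front of the hook's mouth.

{"name": "drive_tool", "arguments": {"commands": [[0,0,0.3,-0.0004,0.005,0,0],[0,0,1,-0.001,0.015,0,0],[0,0,2,-0.002,0.032,0,0],[0,0,3.3,-0.004,0.055,0,0],[0,0,4.6,-0.006,0.08,0,0],[0,0,6,-0.008,0.108,0,0],[0,0,7.5,-0.01,0.136,0,0],[0,0,9,-0.012,0.164,0,0],[0,0,10.5,-0.0135,0.192,0,0],[0,0,12,-0.0155,0.22,0,0],[0,0,13.5,-0.0175,0.248,0,0],[0,0,15,-0.0195,0.274,0,0],[0,0,16.5,-0.021,0.3,0,0],[0,0,17.7,-0.0225,0.322,0,0],[0,0,18.6,-0.024,0.34,0,0],[0,0,19.2,-0.025,0.352,0,0],[0,0,19.5,-0.0257,0.359,0,0],[0,0,19.5,-0.0257,0.3608,0,0],[0,0,19.5,-0.0257,0.3608,0,0],[0,0,19.5,-0.0257,0.3608,0,0]]}}

```text
t: 9.63
eef_pos: [0.5383, 0.1034, 0.2618]
orientation: [0.165, 3.137, -0.001]
wrist_force: [0.2, -0.0, -1.9]
finger_gap: 0.0086
gripper_force: 58.6
```

Run:
```python
from bar import *
for c in ['wrist','top','scene']:
    p,w,d=bar(c)
    cv2.imwrite('pics/k_%s.png'%c,p[:,:,::-1])
    k=(d>0)&(w[...,2]>.286)&(w[...,2]<.3)&(abs(w[...,0]-.587)<.04)&(abs(w[...,1]-.17)<.026)
    n,l,s_,_=cv2.connectedComponentsWithStats(k.astype(np.uint8))
    if n<2:continue
    P=w[l==1+np.argmax(s_[1:,4])]
    C,S,a=cv2.minAreaRect((P[:,:2]*1000).astype(np.float32));print(c,'roof',len(P),np.round(C,1),np.round(S,1),round(a,1),P[:,2].mean(), 'in tool',((np.r_[np.array(C)/1000,.27]-g)@Rm).round(4))
a=cv2.imread('pics/k_wrist.png');b=cv2.imread('pics/k_scene.png')
cv2.imwrite('pics/v4.png',np.hstack([cv2.resize(a,(400,300)),cv2.resize(b[100:260,290:450],(300,300),interpolation=2)]))
```

```text
9.6333 [0.5383 0.1034 0.2618] [[-0.995, 0.105, -0.0], [0.105, 0.995, -0.0], [-0.0, -0.0, -1.0]] 0.00862858250965102 58.551610708236694 [ 0.19308621 -0.04842851 -1.93118345]
wrist 1037 tool x range [-0.0409 -0.0161] droop deg -0.55 top z@mid 0.2837 yaw 0.02 y@mid 0.0002
wrist roof 55 [574.7 153.7] [3.4 2. ] 9.3 0.29185446491989125 in tool [-0.031   0.0539  0.0105]
top 150 tool x range [-0.1172 -0.0439] droop deg -1.3 top z@mid 0.283 yaw -0.31 y@mid 0.0005
scene 197 tool x range [-0.1152 -0.017 ] droop deg -2.52 top z@mid 0.2807 yaw -0.35 y@mid -0.0033
scene roof 72 [586.1 169. ] [39.2 21.4] 87.3 0.292315888536381 in tool [-0.0407  0.0703  0.0105]
```

View pics/v4.png

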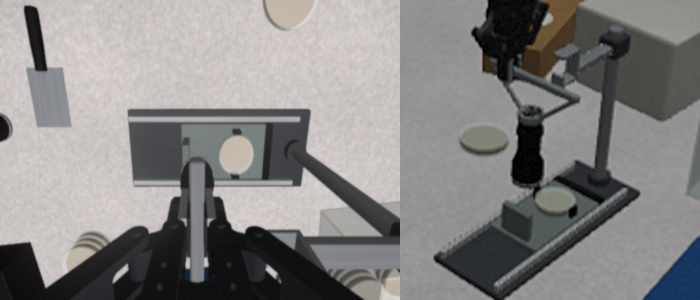

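The torch hangs plumb in front of the mouth, with the hook about 72 mm ahead. In the right panel the bar's far end is at (577,98) and the hook is at (568,65). I'll enter straight.

{"name": "drive_tool", "arguments": {"commands": [[0,0,0,0,0.003,0.002,0],[0,0,0,0,0.01,0.002,0],[0,0,0,0,0.02,0.002,0],[0,0,0,0,0.031,0.002,0],[0,0,0,0,0.042,0.002,0],[0,0,0,0,0.052,0.002,0],[0,0,0,0,0.061,0.002,0],[0,0,0,0,0.068,0.002,0],[0,0,0,0,0.072,0.002,0],[0,0,0,0,0.072,0.002,0],[0,0,0,0,0.072,0.002,0]]}}

```text
t: 10.7
eef_pos: [0.5459, 0.1755, 0.2598]
orientation: [-0.163, -3.137, 0.001]
wrist_force: [0.1, -0.0, -2.0]
finger_gap: 0.0087
gripper_force: 58.6
```

Run:
```python
from bar import *
for c in ['wrist','scene']:
    p,w,d=bar(c)
    cv2.imwrite('pics/m_%s.png'%c,p[:,:,::-1])
a=cv2.imread('pics/m_wrist.png');b=cv2.imread('pics/m_scene.png')
cv2.imwrite('pics/v5.png',np.hstack([cv2.resize(a,(400,300)),cv2.resize(b[100:200,330:430],(400,300),interpolation=2)]))
```

```text
10.7 [0.5459 0.1755 0.2598] [[-0.995, 0.104, -0.0], [0.104, 0.995, -0.001], [0.0, -0.001, -1.0]] 0.008738646590198776 58.55583608150482 [ 0.08891597 -0.02865859 -2.0115921 ]
wrist 1090 tool x range [-0.0374 -0.0163] droop deg 7.22 top z@mid 0.2852 yaw 0.49 y@mid 0.0001
scene 216 tool x range [-0.115  -0.0169] droop deg -6.56 top z@mid 0.2825 yaw 1.88 y@mid -0.0011
```

View pics/v5.png

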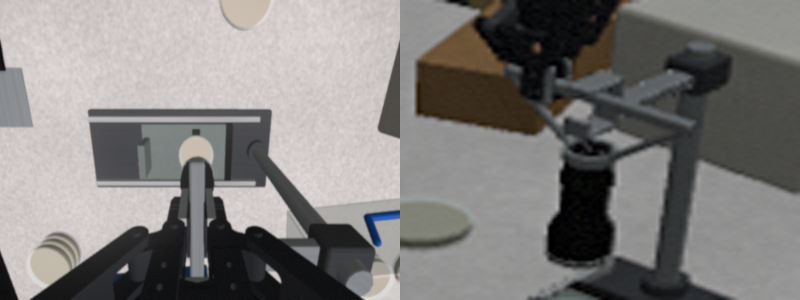

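There was no contact. The bar runs under the roof at right-panel (610,85) and above the floor/lip at (590,125). I'll lower it into the throat.

{"name": "drive_tool", "arguments": {"commands": [[0,0,0,0,0,0.003,0],[0,0,0,0,0,0.006,0],[0,0,0,0,0,0.01,0],[0,0,0,0,0,0.014,0],[0,0,0,0,0,0.017,0],[0,0,0,0,0,0.017,0],[0,0,0,0,0,0.017,0]]}}

```text
t: 11.38
eef_pos: [0.5456, 0.1753, 0.2423]
orientation: [-0.164, -3.136, 0.0]
wrist_force: [0.6, 0.9, -1.6]
finger_gap: 0.009
gripper_force: 58.5
```

{"name": "drive_tool", "arguments": {"commands": [[0,0,0,0,0,0.001,0],[0,0,0,0,0,0.002,0],[0,0,0,0,0,0.003,0],[0,0,0,0,0,0.003,0],[0,0,0,0,0,0.003,0]]}}

```text
t: 11.8
eef_pos: [0.5459, 0.1754, 0.2398]
orientation: [-0.164, -3.137, 0.0]
wrist_force: [-0.9, 0.3, -1.1]
finger_gap: 0.0083
gripper_force: 58.5
```

{"name": "drive_tool", "arguments": {"commands": [[0,0,0,0,0,0.001,0],[0,0,0,0,0,0.002,0],[0,0,0,0,0,0.002,0],[0,0,0,0,0,0.002,0]]}}

```text
t: 12.13
eef_pos: [0.546, 0.1754, 0.2383]
orientation: [0.164, 3.137, 0.0]
wrist_force: [-0.8, 0.4, 0.2]
finger_gap: 0.0089
gripper_force: 58.8
```

Run:
```python
from bar import *
p,w,d=bar('scene')
cv2.imwrite('pics/v6.png',cv2.resize(p[110:210,320:430],(660,600),interpolation=2)[:,:,::-1])
```

```text
12.1333 [0.546  0.1754 0.2383] [[-0.995, 0.104, 0.001], [0.104, 0.995, 0.0], [-0.001, 0.0, -1.0]] 0.008853484729115603 58.808090686798096 [-0.77527844  0.36336248  0.24203024]
scene 205 tool x range [-0.115  -0.0161] droop deg -4.07 top z@mid 0.2591 yaw 2.73 y@mid 0.0
```

View pics/v6.png

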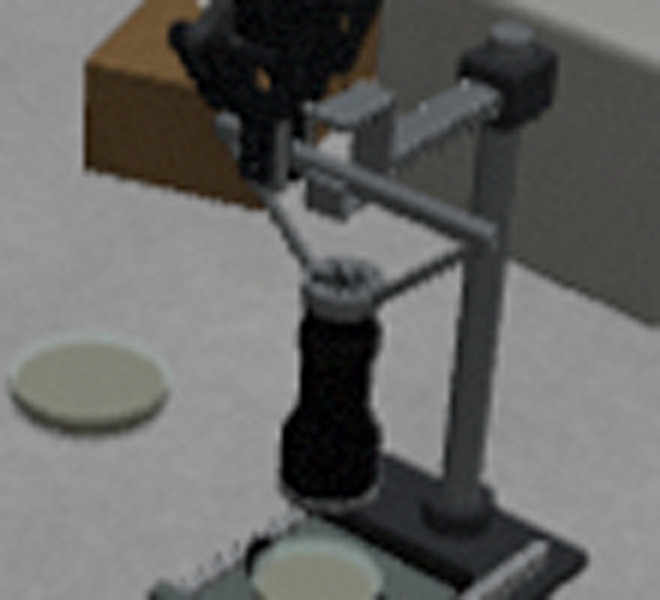

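The bar rests in the throat, behind the lip at (325,190) and under the roof, with its weight off the gripper. I'll release gradually and then withdraw upward.

{"name": "drive_tool", "arguments": {"commands": [[0,0,0,0,0,0,0.13],[0,0,0,0,0,0,0.16],[0,0,0,0,0,0,0.2],[0,0,0,0,0,0,0.3],[0,0,0,0,0,0,0.4],[0,0,0,0,0,0,0.4],[0,0,0,0,0,-0.005,0.4],[0,0,0,0,0,-0.015,0.4],[0,0,0,0,0,-0.03,0.4],[0,0,0,0,0,-0.05,0.4],[0,0,0,0,0,-0.07,0.4],[0,0,0,0,0,-0.09,0.4],[0,0,0,0,0,-0.11,0.4],[0,0,0,0,0,-0.11,0.4],[0,0,0,0,0,-0.11,0.4]]}}

```text
t: 13.43
eef_pos: [0.5467, 0.1756, 0.3503]
orientation: [0.164, 3.133, 0.002]
wrist_force: [1.0, -0.0, -0.4]
finger_gap: 0.0342
gripper_force: 0.0
```

Run:
```python
from h import *
def look():
    p,d=r.read_camera('scene');w=world('scene',d)
    k=(d>0)&(abs(w[...,0]-.587)<.09)&(abs(w[...,1]-.17)<.03)&(w[...,2]>.248)&(w[...,2]<.266)
    P=w[k];f=np.polyfit(P[:,0],P[:,2],1)
    B=w[(d>0)&(abs(w[...,0]-.587)<.05)&(abs(w[...,1]-.16)<.05)&(w[...,2]>.085)&(w[...,2]<.12)]
    U=w[(d>0)&(abs(w[...,0]-.587)<.05)&(abs(w[...,1]-.16)<.05)&(w[...,2]>.15)&(w[...,2]<.2)]
    print(r.sense()['t'],len(P),P.min(0).round(3),P.max(0).round(3),'tilt',np.degrees(f[0]).round(2),'head',B.mean(0).round(4),B[:,2].min().round(3),'barrel',U.mean(0).round(4))
    return p
look();p=look()
cv2.imwrite('pics/v7.png',cv2.resize(p[100:260,300:440],(525,600),interpolation=2)[:,:,::-1])
```

```text
13.4833 322 [0.513 0.147 0.248] [0.661 0.2   0.266] tilt -0.06 head [0.5943 0.1556 0.1057] 0.088 barrel [0.5916 0.16   0.1755]
13.5333 321 [0.512 0.15  0.248] [0.661 0.2   0.264] tilt -0.36 head [0.5943 0.1558 0.1057] 0.09 barrel [0.5917 0.1603 0.1759]
```

View pics/v7.png

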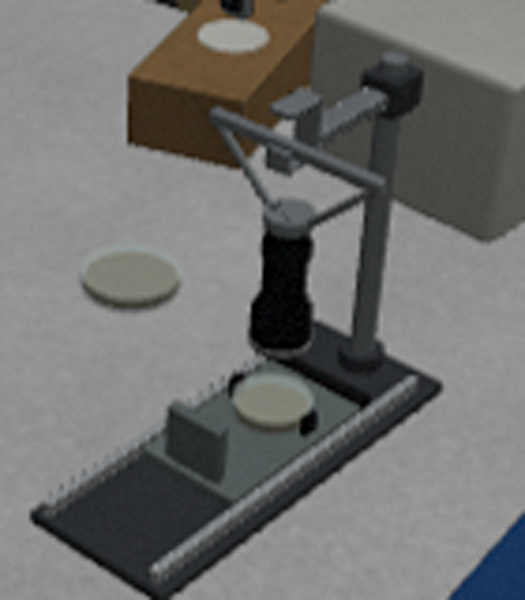

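The torch hangs level and plumb above the dish (270,400), and the tray is home. I'll let it settle, then hand in.

{"name": "drive_tool", "arguments": {"commands": [[0,0,0,0,0,-0.02,0.4],[0,0,0,0,0,-0.03,0.4],[0,0,0,0,0,-0.03,0.4],[0,0,0,0,0,-0.03,0.4],[0,0,0,0,0,-0.03,0.4],[0,0,0,0,0,-0.03,0.4],[0,0,0,0,0,-0.03,0.4],[0,0,0,0,0,-0.03,0.4],[0,0,0,0,0,-0.03,0.4],[0,0,0,0,0,-0.03,0.4],[0,0,0,0,0,-0.03,0.4],[0,0,0,0,0,-0.03,0.4],[0,0,0,0,0,-0.03,0.4],[0,0,0,0,0,-0.03,0.4],[0,0,0,0,0,-0.03,0.4],[0,0,0,0,0,-0.03,0.4],[0,0,0,0,0,-0.03,0.4],[0,0,0,0,0,-0.03,0.4],[0,0,0,0,0,-0.03,0.4],[0,0,0,0,0,-0.03,0.4]]}}

```text
t: 15.2
eef_pos: [0.5459, 0.1754, 0.3778]
orientation: [0.164, 3.137, -0.0]
wrist_force: [0.1, -0.2, -0.2]
finger_gap: 0.034
gripper_force: 0.0
```

Run:
```python
from h import *
Hs=[]
for i in range(4):
    p,d=r.read_camera('scene');w=world('scene',d)
    B=w[(d>0)&(abs(w[...,0]-.587)<.05)&(abs(w[...,1]-.16)<.05)&(w[...,2]>.085)&(w[...,2]<.12)]
    T=w[(d>0)&(abs(w[...,0]-.578)<.03)&(abs(w[...,1]-.08)<.03)&(w[...,2]>.068)&(w[...,2]<.078)]
    Hs.append(B.mean(0));print(B.mean(0).round(4),T.mean(0).round(4))
if np.ptp(Hs,0).max()<.0015: print(r.finish_job())
```

```text
[0.5943 0.1558 0.1056] [0.5766 0.0783 0.0717]
[0.5943 0.1553 0.1057] [0.5765 0.0778 0.0719]
[0.5941 0.1555 0.1058] [0.5767 0.0786 0.0715]
[0.5941 0.1558 0.1053] [0.5761 0.0779 0.0719]
the job is handed in; nothing more can be done
None
```

The job is handed in: I pushed the tray home first, then hung the 150 mm-bar torch in the hook's throat, where it was still and level over the dish, clear of the gripper, at about 15 s.

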